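# Set the work stop and hold the ring jaw open

## Task

On the ring-holding fixture, first slide the work stop along its rail by its round knob, all the way against the end stop beside the jaws. Then pull the spring-return jaw open by its upright paddle handle until its pointer is in line with the pointed mark on the scale bar, and keep it there: the program finishes while the gripper is still holding the jaw at the mark, ready for a ring to be put in. Leave the other things on the bench where they are.

Things in the scene. Friction and masses are not known exactly. Their poses are not given: they have to be found in the camera images.
- fixture: Grey L-shaped fixture fixed to the bench, plate 14 mm thick. Origin on the bench under the jaw's centre line, z up. Jaw opens to its -x (roughly to the robot). Plate: x -130 to 70, y -75 to 55 mm, with an arm x -17 to 57 out to y 171 for the work-stop rail along y. Fixed jaw at x 21 to 49, 48 high. End stop on the rail at y 42 to 54, 32 high. Scale bar on the jaw's -y side, 32 high.
- jaw: Moving jaw: steel block 85 x 40 mm, top 48 mm above the bench, sliding along the fixture's x. Axes as the fixture's; origin at the fixture's origin when shut, moving to the fixture's -x as it opens (0 to 50 mm). A spring pulls it shut: 4 N when shut, 2 N more per 10 mm opened. It springs shut if let go.
- jaw_handle (a point): Grip point of the jaw's black upright paddle handle, 80 mm above the bench. The paddle is 12 mm thick along the fixture's x, 32 mm wide along y, and stands from 48 to 95 mm above the bench; the point is at its middle in x and y. Axes as the fixture's.
- jaw_pointer (a point): Tip of the brass triangular pointer (28 mm wide at its root, 14 mm long, 7 mm thick) that sticks out of the jaw's -y side, 44 mm above the bench. Moves with the jaw.
- mark_tip (a point): Tip of the pointed mark: a brass diamond, 28 mm from corner to corner, 7 mm thick, on a saddle clamped to the scale bar, 44 mm above the bench; fixed during the job, but 14 to 42 mm from the shut jaw's pointer from one start to another. Its corner towards the fixture's +y is the tip. The jaw is at the mark when both tips have the same x in the fixture's axes (then 2 mm apart in y).
- work_stop (a joint): Travel of the work stop along its rail in m: 0 at the outer end, 0.070 hard against the end stop; grows as it slides to the fixture's -y, towards the jaws. Dry friction about 2 N, no spring; it stays where it is left.
- work_stop_knob (a point): Grip point on the axis of the work stop's round dark knob, 80 mm above the bench. The knob is 24 mm in diameter from 62 to 92 mm above the bench, on a 16 mm stem, on an aluminium carriage 45 x 40 mm with its top 45 mm above the bench; a steel tongue reaches from the carriage towards the jaws.
- bench_block: Bystander: loose steel bench block 65 x 65 x 22 mm on the bench, at the fixture's -y side; origin at the centre of its underside.
- glass_jar: Bystander: small glass jar, 52 mm diameter, 45 mm high, on the bench beyond the fixture; origin at the centre of its underside.
- hammer: Bystander: hammer 220 mm long lying on the bench on the fixture's +y side; origin at the underside, about the middle of its length, which lies along its own x.

How it is judged (in metres and radians):
On the way, in this order (a step that is already met when the one before it is completed fails the run):
1. the work stop is against the end stop (value of joint work_stop above 0.066 m), for 0.2 s.
2. then the jaw is held at the mark (x of jaw_pointer in the frame of mark_tip between -0.004 and 0.004 m and value of joint work_stop above 0.066 m and contact force between the fingers and jaw above 2 N), for 0.3 s.
At the end, for the whole second after the job is handed in: Through the last second the jaw's pointer is within 4 mm of the mark along the slide and at rest (under 10 mm/s), held by the fingers (over 2 N) and not wedged by any loose thing, and the work stop is within 4 mm of its end stop (joint above 0.066) (all of step 2 and linear speed of jaw below 0.01 m/s and contact force between jaw and bench_block below 0.3 N and contact force between jaw and glass_jar below 0.3 N and contact force between jaw and hammer below 0.3 N); the arm keeps its last pose, push and grip.
It fails at once if the bench block is moved more than 20 mm (distance of bench_block from where it was at the start of the episode above 0.02 m).
It fails at once if the glass jar is moved more than 20 mm (distance of glass_jar from where it was at the start of the episode above 0.02 m).
It fails at once if the hammer is moved more than 20 mm (distance of hammer from where it was at the start of the episode above 0.02 m).
It also fails if it takes over 48 s, if anything falls off the work surface, if the arm or the gripper's body presses on something with over 40 N, if the wrist force passes 120 N, or if a joint passes its speed limit or range.

## Robot

A 6-joint arm with a two-finger parallel gripper is mounted at the origin on the work surface. World frame = base frame: x ahead of the robot, y to its left, z up, the work surface at z = 0. Lengths are in mm, angles in rad, forces in N, time in s.
With the tool pointing down it reaches from about 275 to 750 mm from the base axis. Payload 10.2 kg.
Tool frame: the origin (TCP) lies between the finger pads; the fingertips stand 8 mm ahead of it and the grasp point (between the pads) lies 11 mm behind it; z points along the fingers, y is the line along which they close (so a half turn about z gives the same grasp; the last joint's range is limited). The gripper opens to 85 mm and grips with 20 to 120 N. Pads are 22 mm wide; open, the fingers measure 114 mm over their backs; the gripper's body (76 mm by 85 mm) begins 54 mm behind the grasp point. The pads swing forward as they close: fully open they stand 13 mm farther back than shut.
Start: joints at [-1.523, 0.313, 1.498, -0, 1.331, -0.223], TCP at [140.425, -505.877, 208.294] pointing down, gripper open.
Joint ranges: [-2.94, 2.94], [-0.97, 2.17], [0.19, 2.56], [-1.23, 4.37], [0.02, 3.11], [-2.88, 2.88]. Speed limits (rad/s): [2.39, 2.39, 3.01, 3.14, 3.14, 3.14].

## Interface

Orientations are given as a unit quaternion [w, x, y, z].
In Python, from rig import * gives the robot as it stands.
- The arm moves only by the shell command python3 -m handwheel 'ROWS' [FORCE]. ROWS is JSON, a list that holds one entry, the list of rows, each a list of 7 numbers: the shift along the world's x, y, z in mm, then the turn, a rotation vector about the world's x, y, z in degrees, then the opening, from -1 (shut) to 1 (fully open). A call has 1 to 8 rows; each row shifts and turns the commanded pose from where the row before left it; what a row does not reach is not made up. A row lasts 1/8 s, in which the tool goes at most 62.5 mm and 10.7 degrees, less where a joint would pass 70% of its speed; a pose out of reach is approached as far as the arm can. A call is refused whole if a number of a shift passes 62.5 or a number of a turn 10.7, either way. A call with a gripper value outside its range is refused whole. The fingers move at their own pace and stop on an object; FORCE is the grip in N (left out, the last holds). Time passes only in rows, so rows that do not move let the fingers close. It gives the time, the measured TCP pose, the force, the opening and the grip force at its end, in the units of the state.
- sense(): the state, without advancing time (a new reading comes with each control period).
- capture(name): name is "scene" or "top" or "wrist"; returns a dict with "image" (420x560x3 uint8, red, green, blue), "fx", "fy", "cx", "cy" (pixels), "dist_coeffs" ([k1, k2, p1, p2, k3] as OpenCV has them; the pictures are not rectified), "rvec" (rotation vector, rad) and "tvec" (3), from world to camera coordinates, as OpenCV has them; the wrist camera has in their place "hand_eye" (4x4, takes a point from camera to tool coordinates, whose origin is the TCP and whose axes are the flange's). Camera axes: x right, y down, z forward; pixel columns grow to the right and rows downward; lengths in mm; the calibration is good to about 2 mm. A picture is of the moment at which its call begins: read the wrist's pose just before it. There is no depth.
- finish_job(): hands the job in; it is judged then, once.
The state is a dict: "time_s": time; "joints": joint angles; "dq": joint speeds; "tau": joint torques, N m; "eef_pos": TCP position; "ee_rot": TCP orientation; "force": force on the tool from outside, world axes, zero at the start; "wrist_torque": the same for the moment, N m; "grip_width": opening from 0.0 (shut) to 1.0 (fully open); "grip_force": force on a finger pad.
Only numpy, scipy, OpenCV 4.12 (cv2) and the standard library are available. Lean on these libraries where they do the work, as an engineer would, in place of code of your own. Each camera call takes 0.05 s, during which the arm holds its last target. There are 200 camera calls.

## Working session

There is one attempt and no reset: what is moved stays moved. The work goes in short steps, Python scripts to look and compute and a shell command to move; the robot and the scene stay as the last step left them, time stands still between calls to the robot, and variables do not carry over. Pictures are saved under pics/ and viewed, at most 10 in all, crops included, and the job is handed in when it is done.

```bash
mkdir -p pics; ls
cat > h.py <<'E'
from rig import *
import numpy as np, cv2
from scipy.spatial.transform import Rotation as R
def cap(n,save=None):
    s=sense(); c=capture(n)
    c={k:(np.array(v) if isinstance(v,(list,tuple)) else v) for k,v in c.items()}
    c['K']=np.array([[c['fx'],0,c['cx']],[0,c['fy'],c['cy']],[0,0,1.]])
    if 'rvec' in c and c['rvec'] is not None:
        Rm=cv2.Rodrigues(np.array(c['rvec'],float))[0]; t=np.array(c['tvec'],float).ravel()
        c['R']=Rm.T; c['o']=-Rm.T@t
    else:
        q=s['ee_rot']; Rt=R.from_quat([q[1],q[2],q[3],q[0]]).as_matrix(); H=np.array(c['hand_eye'])
        c['R']=Rt@H[:3,:3]; c['o']=Rt@H[:3,3]+np.array(s['eef_pos'])
    if save: cv2.imwrite('pics/'+save,cv2.cvtColor(np.array(c['image']),cv2.COLOR_RGB2BGR))
    return c
def ray(c,uv):
    p=cv2.undistortPoints(np.array([[uv]],float),c['K'],np.array(c['dist_coeffs'],float))[0,0]
    d=c['R']@np.array([p[0],p[1],1]); return c['o'],d/np.linalg.norm(d)
def onz(c,uv,z):
    o,d=ray(c,uv); return o+d*(z-o[2])/d[2]
def tri(obs):
    A=np.zeros((3,3));b=np.zeros(3)
    for c,uv in obs:
        o,d=ray(c,uv);P=np.eye(3)-np.outer(d,d);A+=P;b+=P@o
    x=np.linalg.solve(A,b)
    res=[np.linalg.norm((np.eye(3)-np.outer(ray(c,uv)[1],ray(c,uv)[1]))@(x-ray(c,uv)[0])) for c,uv in obs]
    return x,res
def proj(c,X):
    rv=cv2.Rodrigues(c['R'].T)[0]; return cv2.projectPoints(np.array([X],float),rv,-c['R'].T@c['o'],c['K'],np.array(c['dist_coeffs'],float))[0].reshape(2)
E
python3 - <<'E'
from h import *
a=cap('scene','scene0.png');b=cap('top','top0.png')
print(a['o'],b['o'],sense())
E
```

```text
pics
[1069.90308836 -211.88276515  781.76425045] [476.99048979   8.64819916 806.34848376] {'time_s': 0.1, 'joints': array([-1.52339854e+00,  3.13384261e-01,  1.49835037e+00,  1.90269340e-06,
        1.33100270e+00, -2.23442882e-01]), 'dq': array([-0.00092454, -0.00245259, -0.00149727, -0.00205407, -0.00149432,
        0.00149133]), 'tau': array([ 2.80863584e-03, -4.12900758e+01, -2.60146397e+01, -2.01377038e-04,
        3.06902708e-03, -6.98576184e-07]), 'eef_pos': array([ 140.4141538 , -505.61253537,  207.80137066]), 'ee_rot': array([-5.70040061e-04,  9.90844539e-01,  1.35006565e-01,  5.12339559e-05]), 'force': array([ 0.30764179, -0.02365098,  0.01542137]), 'wrist_torque': array([ 0.01537096,  0.06805073, -0.01279253]), 'grip_force': 0.0, 'grip_width': 0.9980221012159001}
```

View pics/scene0.png

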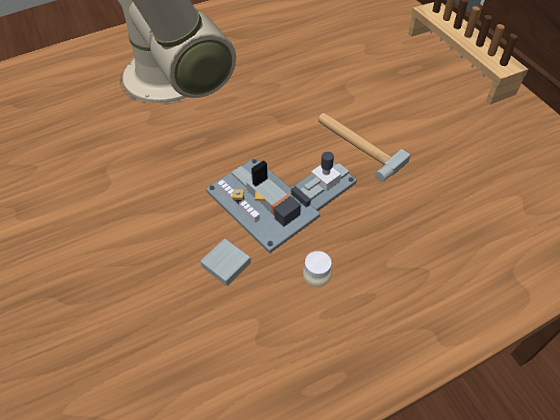

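View pics/top0.png

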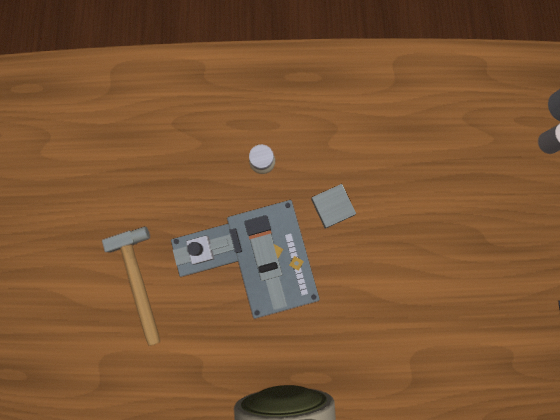

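The scene view shows the paddle top at about (260,166) and the knob at (327,157). In the top view the paddle is at (268,267), the knob at (195,249), the brass pointer near (278,251) and the diamond near (296,264). The plate bolts are at (288,206), (313,297), (257,313) and (176,241).

Run:
```python
from h import *
a=cap('scene');b=cap('top')
def blobs(c,lo,hi,roi,mn=15):
    h=cv2.cvtColor(c['image'],cv2.COLOR_RGB2HSV);x0,y0,x1,y1=roi
    m=np.zeros(h.shape[:2],np.uint8);m[y0:y1,x0:x1]=cv2.inRange(h,lo,hi)[y0:y1,x0:x1]
    n,l,st,ce=cv2.connectedComponentsWithStats(m)
    return [(st[i].tolist(),ce[i].round(1).tolist()) for i in range(1,n) if st[i][4]>=mn]
for nm,c,roi in(('scene',a,(200,145,365,255)),('top',b,(165,195,325,325))):
    print(nm,'dark');[print(x) for x in blobs(c,(0,0,0),(180,255,55),roi,6)]
    print('brass');[print(x) for x in blobs(c,(12,120,110),(30,255,255),roi,10)]
P=[onz(b,p,14) for p in((288,206),(313,297),(257,313),(176,241))]
print(np.round(P,1))
d=P[0]-P[1];print('yaw x',np.degrees(np.arctan2(d[1],d[0])));d=P[1]-P[2];print('yaw -y',np.degrees(np.arctan2(d[1],d[0])))
s=cap('scene');
for n,c,r in(('s',a,(200,145,365,255)),('t',b,(165,195,325,325))):
    im=c['image'][r[1]:r[3],r[0]:r[2]];im=cv2.resize(im,None,fx=4.5 if n=='t' else 4.8,fy=4.5 if n=='t' else 4.8,interpolation=cv2.INTER_CUBIC);cv2.imwrite(f'pics/crop_{n}.png',im[...,::-1])
```

```text
scene dark
([322, 158, 11, 12, 100], [326.8, 164.0])
([252, 161, 15, 25, 281], [259.2, 172.9])
([292, 191, 19, 16, 74], [300.9, 199.2])
([236, 200, 5, 4, 10], [237.8, 200.9])
([275, 206, 26, 20, 211], [287.7, 216.1])
brass
([200, 145, 165, 110, 10075], [286.1, 198.5])
([233, 190, 10, 9, 61], [237.8, 194.7])
([255, 191, 10, 10, 52], [258.7, 196.5])
top dark
([196, 244, 7, 11, 24], [199.8, 249.9])
([259, 262, 19, 11, 120], [267.7, 267.0])
brass
([165, 195, 160, 130, 10817], [232.8, 263.4])
([274, 245, 9, 13, 60], [277.7, 250.3])
([290, 257, 13, 13, 89], [295.9, 262.9])
[[594.2   0.7  14. ]
 [420.9 -42.7  14. ]
 [393.1  62.7  14. ]
 [530.4 217.1  14. ]]
yaw x 14.064377366418027
yaw -y -75.19427721872158
```

Run:
```python
from h import *
a=cap('scene');b=cap('top')
print('knob',tri([(a,(327.5,156)),(b,(194.5,248.5))]),onz(b,(194.5,248.5),92))
print('paddle top',tri([(a,(260.3,164.5)),(b,(267.7,266.8))]),onz(b,(267.7,266.8),95))
print('diamond',tri([(a,(237.8,194.7)),(b,(296,263))]),'pointer',tri([(a,(258.7,196.5)),(b,(277.7,250.3))]))
H=capture('wrist');print(np.round(H['hand_eye'],3),H['fx'])
```

```text
knob (array([511.91778213, 164.93440263,  87.67933893]), [np.float64(0.09552187474325123), np.float64(0.09552187474332331)]) [511.74183299 164.08588752  92.        ]
paddle top (array([478.74469651,  38.51274889,  93.72342394]), [np.float64(0.41883114031318897), np.float64(0.41883114031319224)]) [478.59476297  38.06743804  95.        ]
diamond (array([484.36813188, -12.497819  ,  39.56791978]), [np.float64(1.0315107508018058), np.float64(1.0315107508018224)]) pointer (array([508.10684388,  20.63270788,  41.60627292]), [np.float64(0.9473958200762894), np.float64(0.9473958200762475)])
[[-1.00000e-03 -9.56000e-01 -2.93000e-01  7.36930e+01]
 [ 1.00000e+00 -0.00000e+00 -1.00000e-03 -1.43000e-01]
 [ 0.00000e+00 -2.93000e-01  9.56000e-01 -1.64268e+02]
 [ 0.00000e+00  0.00000e+00  0.00000e+00  1.00000e+00]] 292.46540121999647
```

View pics/crop_t.png

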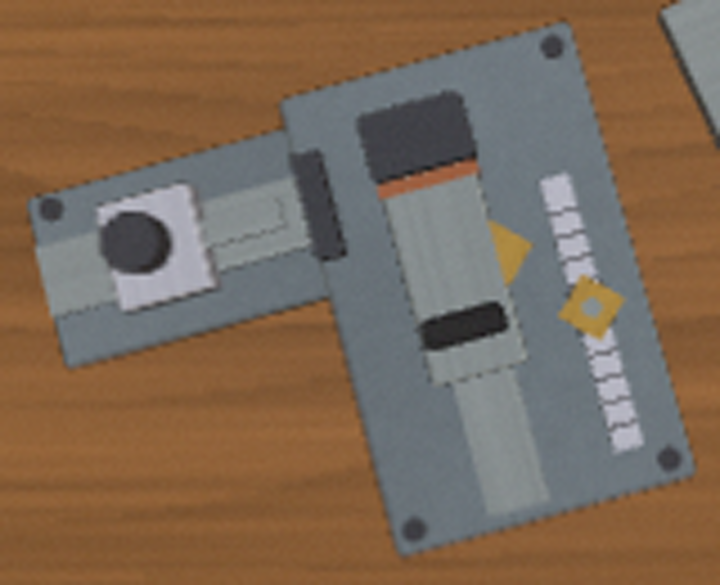

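The crop shows the knob top centre at pixel (195,249) and the paddle with its long side across the jaw. The brass pointer tip is at about (283,249), and the diamond's left corner is at about (289,265). The fixture is yawed about 14.5°. The tool already closes along the fixture's y, so I'm moving over.

```bash
python3 -m handwheel '[[[22,41,0,0,0,0,1],[22,41,0,0,0,0,1],[22,41,0,0,0,0,1],[22,41,0,0,0,0,1],[22,41,0,0,0,0,1],[22,41,0,0,0,0,1],[22,41,0,0,0,0,1],[22,41,0,0,0,0,1]]]' && python3 -m handwheel '[[[22,41,0,0,0,0,1],[22,41,0,0,0,0,1],[22,41,0,0,0,0,1],[22,41,0,0,0,0,1],[22,41,0,0,0,0,1],[22,41,0,0,0,0,1],[22,41,0,0,0,0,1],[0,0,0,0,0,0,1]]]'
python3 - <<'E'
from h import *
c=cap('wrist','w1.png');np.savez('w1.npz',**{k:c[k] for k in('R','o','K','dist_coeffs')});print(c['o'],sense()['eef_pos'],proj(c,[512,164,92]),proj(c,[479,38,95]))
E
```

```text
time_s: 1.4
eef_pos: [316.9, -176.6, 208.5]
ee_rot: [0.0, 0.991, 0.135, 0.0]
force: [0.1, -0.5, 0.8]
grip_width: 1.0
grip_force: 0.0
time_s: 2.4
eef_pos: [470.9, 111.1, 207.9]
ee_rot: [-0.0, 0.991, 0.137, -0.0]
force: [0.0, 0.2, 0.5]
grip_width: 0.996
grip_force: 0.0
[541.84040018 131.19942391 372.1509908 ] [470.39388074 109.88255624 207.95992211] [240.57026899 141.58997433] [355.89649175 209.52404492]
```

View pics/w1.png

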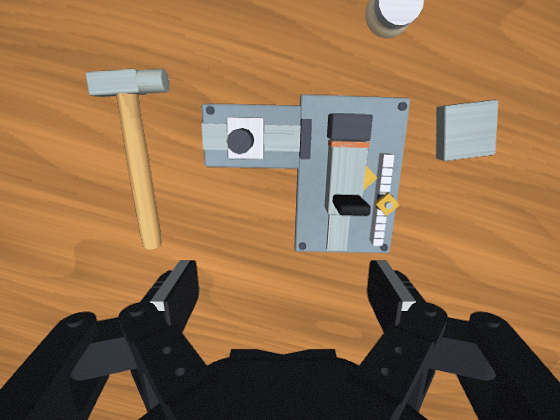

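The wrist view shows the knob at (240,140), the paddle at (352,204), the pointer tip at (377,178) and the diamond at (387,204). The bolts are at (403,106), (385,247), (303,246) and (210,111).

```bash
cat >> h.py <<'E'
def refine(c,roi,lo,hi):
    x0,y0,x1,y1=roi;h=cv2.cvtColor(c['image'],cv2.COLOR_RGB2HSV)[y0:y1,x0:x1];m=cv2.inRange(h,lo,hi)
    n,l,st,ce=cv2.connectedComponentsWithStats(m);i=1+np.argmax(st[1:,4]);q=np.argwhere(l==i)[:,::-1]+[x0,y0]
    return ce[i]+[x0,y0],q
E
python3 - <<'E'
from h import *
c=cap('wrist')
B=[]
for p in((403,106),(385,247),(303,246),(210,111)):
    ce,q=refine(c,(p[0]-6,p[1]-6,p[0]+6,p[1]+6),(0,0,0),(180,255,75)); B.append(onz(c,ce,14)); print('bolt',ce.round(1),len(q),B[-1].round(1))
for i,j,off in((1,0,0),(1,2,-90),(0,3,-90)):
    d=B[i]-B[j] if i==1 and j==2 else (B[j]-B[i]); 
    print(np.degrees(np.arctan2(d[1],d[0])))
ce,q=refine(c,(222,120,260,160),(0,0,0),(180,255,80));print('knob',ce,cv2.minEnclosingCircle(q.astype(np.float32)),onz(c,ce,92))
ce,q=refine(c,(362,160,380,192),(12,120,110),(30,255,255));print('ptr',ce,len(q),'max u',q[q[:,0]==q[:,0].max()])
ce2,q=refine(c,(372,190,402,218),(12,100,90),(32,255,255));print('dia',ce2,len(q),'min u',q[q[:,0]==q[:,0].min()],q.min(0),q.max(0))
E
```

```text
bolt [399. 102.] 1 [597.7   4.7  14. ]
bolt [383. 243.] 1 [425.6 -41.8  14. ]
bolt [299. 243.] 1 [395.6  66.6  14. ]Traceback (most recent call last):
  File "<stdin>", line 5, in <module>
  File "h.py", line 32, in refine
    n,l,st,ce=cv2.connectedComponentsWithStats(m);i=1+np.argmax(st[1:,4]);q=np.argwhere(l==i)[:,::-1]+[x0,y0]
                                                      ~~~~~~~~~^^^^^^^^^^
    return _wrapfunc(a, 'argmax', axis=axis, out=out, **kwds)
    return bound(*args, **kwds)
ValueError: attempt to get argmax of an empty sequence
```

Run:
```python
from h import *
c=cap('wrist')
B=[]
for p in((403,106),(385,247),(303,246),(210,111)):
    g=c['image'][p[1]-8:p[1]+9,p[0]-8:p[0]+9].astype(float).mean(2); w=np.clip(np.median(g)*0.75-g,0,None);yy,xx=np.mgrid[-8:9,-8:9]
    ce=np.array(p)+[(w*xx).sum()/w.sum(),(w*yy).sum()/w.sum()]; B.append(onz(c,ce,14)); print('bolt',ce.round(1),B[-1].round(1))
for d in(B[0]-B[1],B[2]-B[1],B[3]-B[0]): print(np.degrees(np.arctan2(d[1],d[0])))
ce,q=refine(c,(222,120,260,160),(0,0,0),(180,255,80));print('knob',ce,cv2.minEnclosingCircle(q.astype(np.float32)),onz(c,ce,92))
ce,q=refine(c,(362,160,380,192),(12,120,110),(30,255,255));print('ptr',ce,len(q),q.min(0),q.max(0))
ce2,q=refine(c,(372,190,402,218),(12,100,90),(32,255,255));print('dia',ce2,len(q),q.min(0),q.max(0))
t=np.radians(14.7);ex=np.array([np.cos(t),np.sin(t),0])
print((onz(c,ce,47.5)-onz(c,ce2,47.5))@ex)
```

```text
bolt [400.1 104.5] [595.1   1.4  14. ]
bolt [382.5 245.8] [421.1 -43.5  14. ]
bolt [300.9 244.3] [394.1  62.9  14. ]
bolt [208.  108.8] [529.8 216.4  14. ]
14.475669951735505
104.22962311800214
106.89904488544717
knob [246.92424242 134.48484848] ((243.0, 136.5), 10.30786418914795) [519.33020453 157.54620773  92.        ]
ptr [366.79452055 175.93150685] 146 [362 165] [374 187]
dia [390.44622426 203.1006865 ] 437 [373 190] [401 217]
31.405680648828344
```

```bash
python3 -m handwheel '[[[21,28,0,0,0,-1.2,1],[21.6,27.4,0,0,0,0,1],[0,0,-35,0,0,0,1],[0,0,-35,0,0,0,0.5],[0,0,-35,0,0,0,0.3],[0,0,-34,0,0,0,0.1],[0,0,0,0,0,0,0],[0,0,0,0,0,0,0]]]' 40
python3 - <<'E'
from h import *
c=cap('wrist','w2.png')
E
```

```text
time_s: 3.55
eef_pos: [513.9, 164.0, 70.9]
ee_rot: [0.0, 0.992, 0.124, 0.001]
force: [0.8, -0.2, 1.4]
grip_width: 0.5
grip_force: 0.0
```

View pics/w2.png

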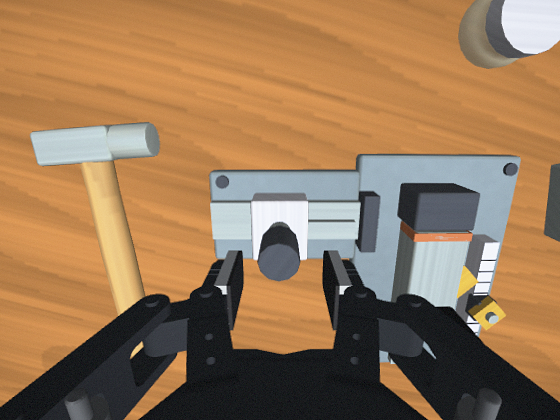

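The knob top is at (280,258), between the pads, which are at u≈232 and 333. I'll close on it.

```bash
python3 -m handwheel '[[[0,0,0,0,0,0,-0.5],[0,0,0,0,0,0,-1],[0,0,0,0,0,0,-1],[0,0,0,0,0,0,-1],[0,0,0,0,0,0,-1]]]' 40
```

```text
time_s: 4.22
eef_pos: [513.0, 164.5, 69.3]
ee_rot: [-0.0, 0.992, 0.125, -0.0]
force: [0.6, -1.5, 0.1]
grip_width: 0.002
grip_force: 0.0
```

Run:
```python
from h import *
c=cap('wrist','w3.png');print(proj(c,[513,164.5,92]),proj(c,[513,164.5,80]))
a=cap('scene');im=a['image'][110:230,240:400];cv2.imwrite('pics/s3.png',cv2.resize(im,None,fx=4.5,fy=4.5,interpolation=cv2.INTER_CUBIC)[...,::-1])
```

```text
[283.02084437 262.80533321] [282.99795896 253.05905028]
```

View pics/w3.png

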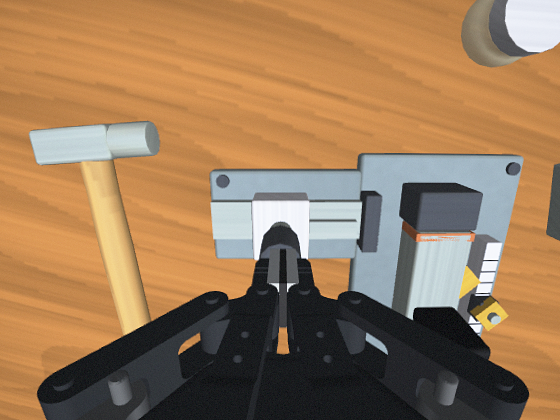

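View pics/s3.png

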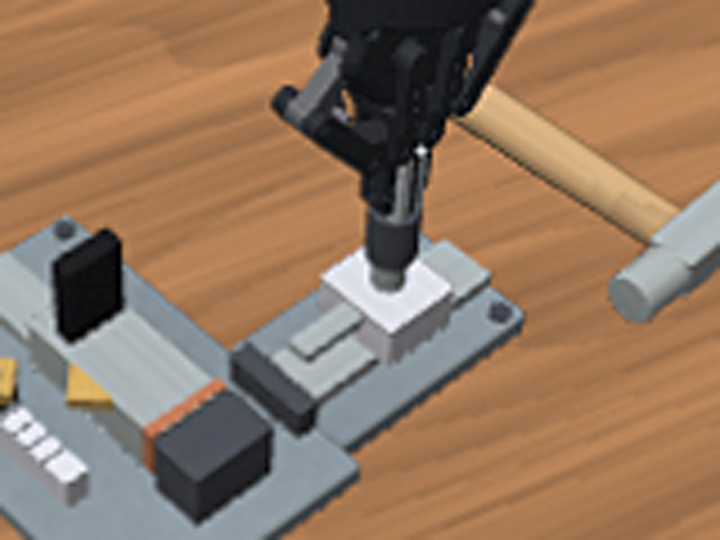

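Run:
```python
from h import *
c=cap('wrist');a=cap('scene')
print(sense()['eef_pos'])
for uv in((283,250),(262,262),(305,262)): print([onz(c,uv,z).round(1).tolist() for z in(61,80,92,100)])
for z in (61,80,92,100):print(z,'tip',proj(a,[513,164.5,z]),proj(c,[513,164.5,z]),'front',proj(c,[524,164.5,z]),proj(a,[524,166,z]))
im=c['image'][190:340,190:390];cv2.imwrite('pics/w3c.png',cv2.resize(im,None,fx=4,fy=4,interpolation=cv2.INTER_CUBIC)[...,::-1])
```

```text
[513.04738647 164.52504636  69.28146869]
[[506.3, 162.8, 61.0], [514.9, 165.0, 80.0], [520.3, 166.4, 92.0], [523.9, 167.3, 100.0]]
[[494.5, 173.9, 61.0], [504.4, 174.9, 80.0], [510.7, 175.5, 92.0], [514.8, 176.0, 100.0]]
[[501.5, 146.7, 61.0], [510.6, 150.7, 80.0], [516.4, 153.2, 92.0], [520.2, 154.8, 100.0]]
61 tip [326.71906841 165.95076362] [282.94971364 240.06069198] front [287.28363938 224.35804772] [330.23150887 169.41992466]
80 tip [327.36881761 159.21130795] [282.97831892 253.0682124 ] front [287.78788813 235.90758101] [330.94018192 162.69326006]
92 tip [327.78837459 154.8488279 ] [282.99971928 262.8185158 ] front [288.16697496 244.5997719 ] [331.39789402 158.33820028]
100 tip [328.07212664 151.89363375] [283.01576458 270.13980167] front [288.45226619 251.14666459] [331.70749859 155.3876483 ]
```

View pics/w3c.png

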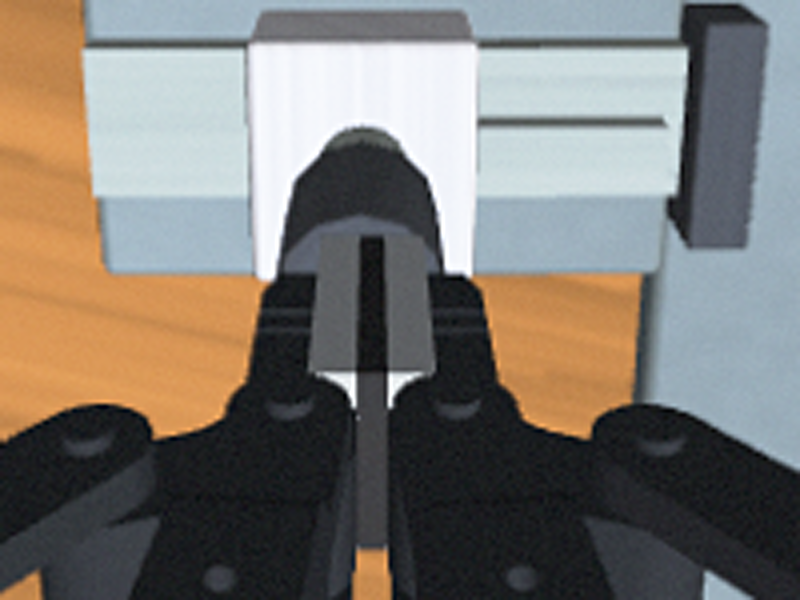

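The crop shows the shut fingertips, with their front edge at about v=249 in the full frame, covering the knob's top disc. So the tips are really above the knob, about 30 mm higher than the TCP figures imply. With the fingers open they straddle both knob and carriage, so I can safely descend by that amount, watching the force.

```bash
python3 -m handwheel '[[[0,0,0,0,0,0,1],[0,0,0,0,0,0,1],[0,0,0,0,0,0,1],[0,0,0,0,0,0,1],[0,0,-10,0,0,0,1],[0,0,-10,0,0,0,1],[0,0,0,0,0,0,1],[0,0,0,0,0,0,1]]]' 40; python3 -m handwheel '[[[0,0,0,0,0,0,-0.2],[0,0,0,0,0,0,-1],[0,0,0,0,0,0,-1],[0,0,0,0,0,0,-1],[0,0,0,0,0,0,-1],[0,0,0,0,0,0,-1]]]' 40
```

```text
time_s: 5.42
eef_pos: [513.1, 164.5, 49.3]
ee_rot: [-0.0, 0.992, 0.125, -0.0]
force: [0.3, -1.1, -0.2]
grip_width: 0.998
grip_force: 0.0
time_s: 6.18
eef_pos: [513.1, 164.6, 49.6]
ee_rot: [-0.0, 0.992, 0.125, 0.0]
force: [-1.8, -0.0, 5.4]
grip_width: 0.263
grip_force: 39.1
```

The grip now holds at the 24 mm knob width. I'll slide along the fixture's −y, world (0.249, −0.969).

```bash
python3 -m handwheel '[[[2,-7.8,0,0,0,0,-1],[2,-7.8,0,0,0,0,-1],[2,-7.8,0,0,0,0,-1],[2,-7.8,0,0,0,0,-1],[2,-7.8,0,0,0,0,-1],[0,0,0,0,0,0,-1]]]' 40
python3 - <<'E'
from h import *
c=cap('wrist','w4.png')
E
```

```text
time_s: 6.92
eef_pos: [522.8, 126.7, 49.6]
ee_rot: [-0.001, 0.992, 0.124, 0.0]
force: [-3.0, 6.8, 5.3]
grip_width: 0.26
grip_force: 39.9
```

View pics/w4.png

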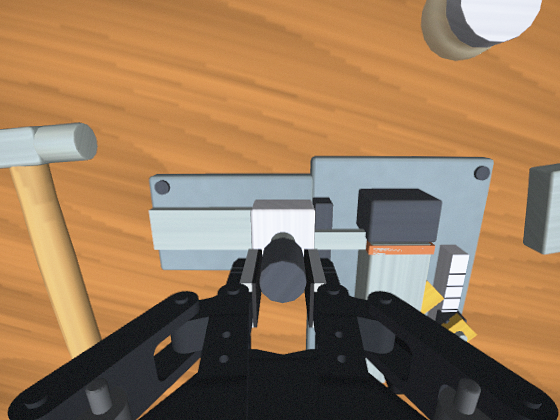

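The carriage's right edge is at u≈315, close to the end stop at about (322,212), so I'll push on gently until it stops.

```bash
python3 -m handwheel '[[[1,-4,0,0,0,0,-1],[1,-4,0,0,0,0,-1],[0,0,0,0,0,0,-1]]]' 40;python3 -m handwheel '[[[1,-4,0,0,0,0,-1],[1,-4,0,0,0,0,-1],[0,0,0,0,0,0,-1]]]' 40
```

```text
time_s: 7.35
eef_pos: [522.9, 126.2, 49.6]
ee_rot: [-0.007, 0.992, 0.124, -0.001]
force: [-8.9, 51.6, 9.2]
grip_width: 0.261
grip_force: 41.9
time_s: 7.72
eef_pos: [522.8, 125.6, 49.4]
ee_rot: [-0.014, 0.992, 0.124, -0.001]
force: [-13.8, 96.1, 13.1]
grip_width: 0.261
grip_force: 49.0
```

It's hard against the end stop. I'll relax the push, then open and lift.

```bash
python3 -m handwheel '[[[-2,8,0,0,0,0,-1],[-2,8,0,0,0,0,-1],[0,0,0,0,0,0,-1],[0,0,0,0,0,0,-1]]]' 40;python3 -m handwheel '[[[0,0,0,0,0,0,-0.3],[0,0,0,0,0,0,-0.2],[0,0,0,0,0,0,0.2],[0,0,0,0,0,0,1],[0,0,20,0,0,0,1],[0,0,30,0,0,0,1],[0,0,40,0,0,0,1],[0,0,0,0,0,0,1]]]' 40
```

```text
time_s: 8.22
eef_pos: [522.8, 126.6, 49.5]
ee_rot: [-0.001, 0.992, 0.124, -0.0]
force: [-3.9, 11.4, 6.3]
grip_width: 0.258
grip_force: 41.1
time_s: 9.22
eef_pos: [524.5, 125.5, 142.0]
ee_rot: [0.0, 0.992, 0.125, 0.003]
force: [0.7, -0.7, -1.3]
grip_width: 1.0
grip_force: 0.0
```

```bash
python3 -m handwheel '[[[-5,-10,3,0,0,10,1],[-5,-10,3,0,0,10,1],[-5,-10,3,0,0,10,1],[-5,-10,3,0,0,10,1],[-5,-10,3,0,0,10,1],[-5,-10,3,0,0,10,1],[-5,-10,3,0,0,10,1],[-5,-10,3,0,0,10,1]]]' 40;python3 -m handwheel '[[[-4,-7,0,0,0,10,1],[0,0,0,0,0,0,1],[0,0,0,0,0,0,1]]]' 40
python3 - <<'E'
from h import *
s=sense();q=s['ee_rot'];M=R.from_quat([q[1],q[2],q[3],q[0]]).as_matrix()
print(s['eef_pos'],'tool x yaw',np.degrees(np.arctan2(M[1,0],M[0,0])),'z',M[:,2])
b=cap('top');a=cap('scene');c=cap('wrist','w5.png')
# paddle in scene view (robot may occlude top view)
for n,k,r in(('scene',a,(245,155,275,192)),):
    ce,qq=refine(k,r,(0,0,0),(180,255,55));print(n,ce,qq.min(0),qq.max(0))
print(proj(c,[479,38.3,95]),proj(c,[479,38.3,48]))
E
```

```text
time_s: 10.22
eef_pos: [482.4, 45.2, 162.3]
ee_rot: [-0.001, 0.678, 0.735, -0.0]
force: [0.3, 0.2, 0.7]
grip_width: 0.999
grip_force: 0.0
time_s: 10.6
eef_pos: [478.9, 38.7, 162.8]
ee_rot: [-0.0, 0.615, 0.789, -0.0]
force: [0.1, -0.3, -0.0]
grip_width: 1.002
grip_force: 0.0
[478.93481196  38.70080455 162.81687115] tool x yaw 104.1207790053308 z [-7.81283980e-04  1.64856647e-04 -9.99999681e-01]
scene [259.19928826 172.886121  ] [252 161] [266 185]
[283.83575659 213.80453058] [283.62706332 199.10822821]
```

View pics/w5.png

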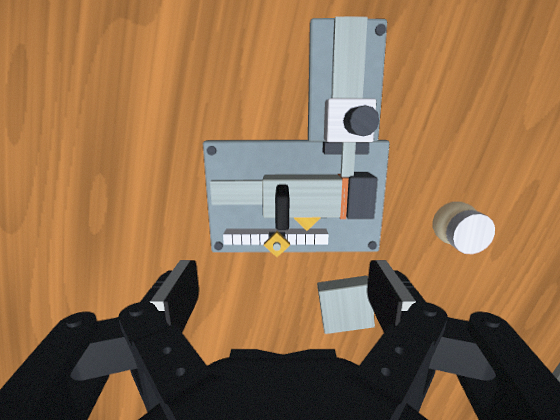

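The view shows the paddle at (282,207) and the pointer tip at (307,229). The diamond is at (277,244), with its tip at about (277,232). The work stop is against the end stop. I'll measure the needed opening from this view, descend and grip.

```bash
cat >> h.py <<'E'
def brass(c,roi):
    ce,q=refine(c,roi,(18,130,130),(30,255,255)); return ce,q
EX=np.array([np.cos(np.radians(14.4)),np.sin(np.radians(14.4)),0])
E
python3 - <<'E'
from h import *
c=cap('wrist')
p,q=brass(c,(288,214,325,234));d,r=brass(c,(262,229,292,260))
print(p,len(q),q.min(0),q.max(0),d,len(r),r.min(0),r.max(0))
d2=(r.min(0)+r.max(0))/2; pt=np.array([(q[:,0].min()+q[:,0].max())/2,p[1]])
print((onz(c,p,47.5)-onz(c,d,47.5))@EX,(onz(c,pt,47.5)-onz(c,d2,47.5))@EX,onz(c,p,47.5),onz(c,d,47.5))
E
python3 -m handwheel '[[[0,0,-32,0,0,0,1],[0,0,-32,0,0,0,1],[0,0,-32,0,0,0,1],[0,0,-20,0,0,0,1],[0,0,-12,0,0,0,0.2],[0,0,0,0,0,0,0],[0,0,0,0,0,0,-0.4],[0,0,0,0,0,0,-0.6]]]' 40;python3 -m handwheel '[[[0,0,0,0,0,0,-0.8],[0,0,0,0,0,0,-1],[0,0,0,0,0,0,-1],[0,0,0,0,0,0,-1]]]' 60
```

```text
[306.49693252 221.71779141] 163 [294 218] [319 230] [276.35636364 244.14545455] 275 [264 232] [289 256]
30.830703250460914 30.682828944480374 [507.42559678  20.82637717  47.5       ] [483.6880087  -10.69430602  47.5       ]
time_s: 11.8
eef_pos: [479.5, 38.5, 36.0]
ee_rot: [0.001, 0.613, 0.79, 0.0]
force: [-0.3, -0.5, -0.1]
grip_width: 0.204
grip_force: 0.0
time_s: 12.3
eef_pos: [478.5, 38.3, 36.0]
ee_rot: [-0.0, 0.613, 0.79, -0.001]
force: [-6.8, -2.0, 7.9]
grip_width: 0.131
grip_force: 59.3
```

Gripped on the 12 mm paddle. The opening needed is about 30.8 mm, so I'll pull most of it and then re-measure.

```bash
python3 -m handwheel '[[[-4.2,-1.1,0,0,0,0,-1],[-4.2,-1.1,0,0,0,0,-1],[-4.2,-1.1,0,0,0,0,-1],[-4.2,-1.1,0,0,0,0,-1],[-4.2,-1.1,0,0,0,0,-1],[-4.2,-1.1,0,0,0,0,-1],[0,0,0,0,0,0,-1],[0,0,0,0,0,0,-1]]]' 60
cat > m.py <<'E'
from h import *
def meas():
  for n in('wrist','top','scene'):
    c=cap(n); h=cv2.cvtColor(c['image'],cv2.COLOR_RGB2HSV)
    u,v=proj(c,[483.7,-10.7,47.5])
    m=np.zeros(h.shape[:2],np.uint8);w=60 if n=='wrist' else 30
    x0,y0,x1,y1=[int(max(0,t)) for t in(u-w,v-w,u+w,v+w)]
    m[y0:y1,x0:x1]=cv2.inRange(h,(18,130,130),(30,255,255))[y0:y1,x0:x1]
    k,l,st,ce=cv2.connectedComponentsWithStats(m);print(n,(round(u),round(v)))
    for i in range(1,k):
        if st[i][4]>15: P=onz(c,ce[i],47.5);print(' ',st[i].tolist(),ce[i].round(1),P.round(1),'fx',round(float(P@EX),1),'fy',round(float(-P[0]*EX[1]+P[1]*EX[0]),1))
meas()
E
python3 m.py
```

```text
time_s: 13.3
eef_pos: [455.2, 32.2, 36.0]
ee_rot: [0.001, 0.614, 0.79, 0.001]
force: [7.6, 5.1, 0.5]
grip_width: 0.134
grip_force: 58.9
wrist (312, 326)
  [328, 284, 19, 11, 110] [336.9 287.1] [490.7  19.7  47.5] fx 480.2 fy -102.9
  [294, 327, 8, 10, 46] [297.9 330.5] [476.3 -16.3  47.5] fx 457.2 fy -134.3
top (296, 264)
scene (239, 191)
  [248, 184, 8, 8, 36] [250.3 188.7] [487.5  11.9  47.5] fx 475.1 fy -109.7
  [233, 190, 10, 8, 50] [237.9 194.4] [489.5 -15.1  47.5] fx 470.4 fy -136.4
```

Run:
```python
from h import *
c=cap('scene')
def f(im):
    h=cv2.cvtColor(im,cv2.COLOR_RGB2HSV);m=np.zeros(h.shape[:2],np.uint8);m[175:215,225:275]=cv2.inRange(h,(18,130,130),(30,255,255))[175:215,225:275]
    k,l,st,ce=cv2.connectedComponentsWithStats(m)
    r=[(st[i].tolist(),ce[i].round(2).tolist(),round(float(onz(c,ce[i],47.5)@EX),2)) for i in range(1,k) if st[i][4]>15];print(r);print(abs(r[0][2]-r[1][2]))
f(cv2.imread('pics/scene0.png')[...,::-1].copy()); f(c['image'])
```

```text
[([233, 190, 10, 8, 50], [237.86, 194.36], 470.4), ([256, 191, 8, 9, 37], [258.41, 195.76], 498.86)]
28.460000000000036
[([248, 184, 8, 8, 36], [250.33, 188.67], 475.09), ([233, 190, 10, 8, 50], [237.86, 194.36], 470.4)]
4.689999999999998
```

```bash
python3 - <<'E'
from h import *
c=cap('top');im=cv2.imread('pics/top0.png')[...,::-1].copy()
h=cv2.cvtColor(im,cv2.COLOR_RGB2HSV);m=np.zeros(h.shape[:2],np.uint8);m[240:275,270:310]=cv2.inRange(h,(18,130,130),(30,255,255))[240:275,270:310]
k,l,st,ce=cv2.connectedComponentsWithStats(m)
print([(st[i].tolist(),ce[i].round(2).tolist(),round(float(onz(c,ce[i],47.5)@EX),2)) for i in range(1,k) if st[i][4]>15])
# w1 view from orthogonal wrist yaw
z=np.load('w1.npz');w={k:z[k] for k in z}; w['image']=cv2.imread('pics/w1.png')[...,::-1].copy()
for roi in((360,160,385,194),(372,190,404,220)):
    p,q=brass(w,roi);mm=(q.min(0)+q.max(0))/2;print('w1',p,len(q),onz(w,p,47.5)@EX,onz(w,mm,47.5)@EX)
E
python3 -m handwheel '[[[-2.9,-0.75,0,0,0,0,-1],[-2.9,-0.75,0,0,0,0,-1],[0,0,0,0,0,0,-1],[0,0,0,0,0,0,-1]]]' 60; python3 m.py
```

```text
[([275, 245, 8, 12, 50], [277.92, 250.22], 497.59), ([290, 257, 13, 13, 85], [295.98, 262.78], 467.0)]
w1 [368.4965035  177.32167832] 143 497.3006538588898 497.7118774384029
w1 [386.82727273 203.72727273] 220 466.84904425635483 465.92138635748177
time_s: 14.05
eef_pos: [449.6, 30.8, 36.0]
ee_rot: [0.002, 0.614, 0.79, 0.002]
force: [8.3, 6.0, -0.3]
grip_width: 0.13
grip_force: 58.8
wrist (321, 326)
  [328, 284, 19, 11, 109] [336.9 287.1] [485.1  18.3  47.5] fx 474.4 fy -102.9
top (296, 264)
  [292, 257, 11, 6, 32] [296.8 259.3] [491.2 -12.9  47.5] fx 472.6 fy -134.6
scene (239, 191)
  [246, 183, 9, 8, 36] [248.6 186.9] [481.8  10.7  47.5] fx 469.4 fy -109.5
  [233, 190, 10, 8, 50] [237.9 194.4] [489.5 -15.1  47.5] fx 470.4 fy -136.4
```

Three views (30.5, 30.6 and 30.8 mm) agree on the opening, and the jaw has moved about 29.7 mm. I'll add a small nudge, then hold.

```bash
python3 -m handwheel '[[[-0.6,-0.2,0,0,0,0,-1],[0,0,0,0,0,0,-1],[0,0,0,0,0,0,-1],[0,0,0,0,0,0,-1],[0,0,0,0,0,0,-1],[0,0,0,0,0,0,-1]]]' 60; python3 m.py; python3 -c "
from rig import *
print(finish_job())"
```

```text
time_s: 14.95
eef_pos: [449.1, 30.6, 36.0]
ee_rot: [0.002, 0.614, 0.79, 0.002]
force: [8.0, 7.4, -1.4]
grip_width: 0.133
grip_force: 58.8
wrist (322, 325)
  [328, 284, 19, 11, 110] [336.9 287.1] [484.6  18.1  47.5] fx 473.8 fy -103.0
top (296, 264)
  [292, 257, 11, 6, 37] [296.9 259.6] [490.7 -13.   47.5] fx 472.0 fy -134.6
scene (239, 191)
  [246, 182, 8, 8, 36] [248.3 186.7] [481.1  10.5  47.5] fx 468.6 fy -109.5
  [233, 190, 10, 8, 50] [237.9 194.4] [489.5 -15.1  47.5] fx 470.4 fy -136.4
the job is handed in; nothing more can be done
None
```

The job is handed in with the work stop hard against its end stop and the gripper still holding the jaw, by my measurements within about 2 mm of the mark; the hand-in call returned no verdict, so I can't confirm the pass.

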